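Click the measuring spoons into their clip rack by size

TASK

Put the three washed measuring spoons away in the slanted wooden rack in order of size, the largest at the left as the robot sees it and the smallest at the right: one spoon to a channel, bowl end down and mouth against the board, the middle of the handle midway between its two spring clips. Push each handle straight in until both clips have snapped over it and it lies flat on the channel's floor; press firmly but do not hammer or lean on the rack, and leave the other things on the worktop where they are.

Things in the scene. Friction and masses are not known exactly. Their poses are not given: they have to be found in the camera images.
- spoon_large: large measuring spoon, about 70 g: steel half-ball bowl, rim 45 mm across, and straight round teal handle 10 mm thick, steel ends. Starts mouth down on the mat, rim and handle flat. Origin: underside (rim plane) below mid-handle, where to grip. Handle axis 5 mm above it, along x from -48 (neck) to +52 mm (free end); bowl centre x = -68.5 mm; z out of the bowl's back (up at start)
- bowl_large (a point): outermost point of the large spoon's bowl (top of the half ball as it lies at the start): spoon frame x = -68.5 mm, z = 21.5 mm
- spoon_medium: medium measuring spoon, about 52 g: steel half-ball bowl, rim 35 mm across, and straight round orange handle 10 mm thick, steel ends. Starts mouth down on the mat, rim and handle flat. Origin: underside (rim plane) below mid-handle, where to grip. Handle axis 5 mm above it, along x from -48 (neck) to +52 mm (free end); bowl centre x = -63.5 mm; z out of the bowl's back (up at start)
- bowl_medium (a point): outermost point of the medium spoon's bowl (top of the half ball as it lies at the start): spoon frame x = -63.5 mm, z = 16.5 mm
- spoon_small: small measuring spoon, about 40 g: steel half-ball bowl, rim 26 mm across, and straight round red handle 10 mm thick, steel ends. Starts mouth down on the mat, rim and handle flat. Origin: underside (rim plane) below mid-handle, where to grip. Handle axis 5 mm above it, along x from -48 (neck) to +52 mm (free end); bowl centre x = -59 mm; z out of the bowl's back (up at start)
- bowl_small (a point): outermost point of the small spoon's bowl (top of the half ball as it lies at the start): spoon frame x = -59 mm, z = 12 mm
- slot_middle (a point): middle place of the rack: point on its channel's floor midway between its two clips, 62 mm above the worktop. x up the slope along the channel (28 deg above level), y left across the board, z out of it. Channel 17 mm wide between wooden ribs 9 mm high that reach from 44 mm below to 62 mm above this point, cut away at the clips; bare board below them for the bowls
- slot_left (a point): left (+y) place, 62 mm from the middle one, same axes. Each place has two steel spring clips, 30 mm below and 30 mm above the point, each 11 mm long, 17 mm high: two sprung jaws, flared mouth 20 mm wide, lips 7 mm apart 8.7 mm above the floor. A handle laid in both mouths rests with its underside 7 to 8 mm off the floor
- slot_right (a point): right (-y) place, 62 mm from the middle one, same axes. A push of about 7 to 15 N (a lighter one stops short), square to the board midway between the clips, snaps a handle home (spoon origin at z = 0). Fingers pinching the handle meet the ribs before it snaps: lay it in the mouths, let go, press with closed fingertips, which the ribs let follow till home
- salt_shaker: bystander: salt shaker, steel top, 44 mm wide, 90 mm tall; origin at the centre of its underside
- jar_yellow: bystander: glass spice jar with black cap, yellow contents, 41 mm wide, 91 mm tall; origin at the centre of its underside
- jar_red: bystander: glass spice jar with black cap, reddish contents, 41 mm wide, 91 mm tall; origin at the centre of its underside
- mug: bystander: white mug with blue dots, 92 mm wide, 93 mm tall; origin at the centre of its underside
- tuna_tin: bystander: flat round food tin, 86 mm wide, 40 mm tall; origin at the centre of its underside
- teaspoon: bystander: plain steel teaspoon, 130 mm long, not part of the set; origin at the centre of its underside
- water_glass: bystander: clear drinking glass, 69 mm wide, 92 mm tall; origin at the centre of its underside
- rack: the slanted wooden rack as a whole, fixed to the worktop: board 166 x 178 mm, its low edge towards the robot, three channels with spring clips. Origin on the worktop under the middle place; x level, away from the low edge. Built for a push of 60 N at most
- mat: grey drying mat, fixed, 230 x 330 mm, 4 mm thick, on which the spoons start; origin at the centre of its underside
There are look-alikes about, which are no part of the job. Leave any blue look-alike of the spoon_small alone.

How it is judged:
At the end, for the whole second after the job is handed in: Large spoon in the left, medium in the middle, small in the right place: spoon origin within 12 mm of the place along the channel, 5 mm across and 3 mm in height, spoon axes within 0.1 rad of the place's, bowl down the slope, at rest (x of spoon_large in the frame of slot_left between -0.012 and 0.012 m and y of spoon_large in the frame of slot_left between -0.005 and 0.005 m and z of spoon_large in the frame of slot_left between -0.003 and 0.003 m and angle between the z axis of spoon_large and the z axis of slot_left, either way round below 0.1 rad and angle between the x axis of spoon_large and the x axis of slot_left, either way round below 0.1 rad and x of bowl_large in the frame of slot_left below -0.035 m and linear speed of each of spoon_large, spoon_medium, spoon_small below 0.02 m/s and x of spoon_medium in the frame of slot_middle between -0.012 and 0.012 m and y of spoon_medium in the frame of slot_middle between -0.005 and 0.005 m and z of spoon_medium in the frame of slot_middle between -0.003 and 0.003 m and angle between the z axis of spoon_medium and the z axis of slot_middle, either way round below 0.1 rad and angle between the x axis of spoon_medium and the x axis of slot_middle, either way round below 0.1 rad and x of bowl_medium in the frame of slot_middle below -0.035 m and x of spoon_small in the frame of slot_right between -0.012 and 0.012 m and y of spoon_small in the frame of slot_right between -0.005 and 0.005 m and z of spoon_small in the frame of slot_right between -0.003 and 0.003 m and angle between the z axis of spoon_small and the z axis of slot_right, either way round below 0.1 rad and angle between the x axis of spoon_small and the x axis of slot_right, either way round below 0.1 rad and x of bowl_small in the frame of slot_right below -0.035 m); the robot touches nothing.
It fails at once if a spoon or the gripper is pressed on the rack with more than 120 N (contact force between any of spoon_large, spoon_medium, spoon_small, the fingers, the arm and rack above 120 N).
It fails at once if a bystander is moved by more than 30 mm (distance of any of salt_shaker, jar_yellow, jar_red, mug, tuna_tin, teaspoon, water_glass from where it was at the start of the episode above 0.03 m).
It fails at once if a standing bystander is tipped (angle between any of salt_shaker, jar_yellow, jar_red, mug, tuna_tin, water_glass's own z axis and vertical above 0.5 rad).
It also fails if it takes over 72 s, if anything falls off the work surface, if the arm or the gripper's body presses on something with over 40 N, if the wrist force passes 120 N, or if a joint passes its speed limit or range.

ROBOT

A 7-joint arm with a two-finger parallel gripper is mounted at the origin on the work surface; the furniture and walls round the work are solid. World frame = base frame: x ahead of the robot, y to its left, z up, the work surface at z = 0. Lengths are in m, angles in rad, forces in N, time in s.
With the tool pointing down it reaches from about 0.4 to 0.875 m from the base axis. Payload 19.3 kg.
Tool frame: the origin (TCP) lies on the centre line of the jaws, within the pads' length; the fingertips stand 14 mm ahead of it and the grasp point (between the pads) lies 5 mm behind it (bot.tip_extent is the distance from the TCP to the fingertips, in m); z points along the fingers, y is the line along which they close (so a half turn about z gives the same grasp; the last joint's range is limited). The gripper opens to 85 mm and grips with 20 to 120 N. Pads are 22 mm wide; open, the fingers measure 114 mm over their backs; the gripper's body (76 mm by 85 mm) begins 54 mm behind the grasp point. The pads swing forward as they close: fully open they stand 13 mm farther back than shut.
Start: joints at [1.273, 0.521, -0.036, 1.599, 0.021, 1.021, -0.113], TCP at [0.141, -0.609, 0.245] pointing down, gripper open.
Joint ranges: [-2.91, 2.91], [-0.3, 2.13], [-1.5, 1.42], [0.17, 2.43], [-1.26, 4.41], [0.16, 1.93], [-2.52, 2.52]. Speed limits (rad/s): [1.89, 1.89, 2.39, 2.39, 3.01, 3.01, 3.01].

INTERFACE

Orientations are given as [roll, pitch, yaw] about the fixed x, y, z axes, in that order (R = Rz(yaw) Ry(pitch) Rx(roll)).
In Python, from workcell import monitor, grab_frame, camera_model, bot gives the robot as it stands.
- The arm moves only by the tool move_arm, never from a script. Its argument "moves" is a list of rows, each a list of 4 numbers: the shift along the world's x, y, z in mm, then the turn about the world's z in rad. A call has 1 to 12 rows; each row is the pose to reach, as a shift and turn from the pose commanded when the call began; what a row does not reach only later rows make up. A row lasts 1/8 s, in which the tool goes at most 62.5 mm and 10.7 degrees, less where a joint would pass 70% of its speed; a pose out of reach is approached as far as the arm can. A call with a gripper value outside its range is refused whole. "gripper" is the opening, from 0 (shut) to 1 (fully open), set as the call begins (left out, the last holds). The fingers move at their own pace and stop on an object; "newtons" is the grip in N (left out, the last holds). Time passes only in rows, so rows that repeat a pose let the fingers close. It gives the time, the measured TCP pose, the force, the opening and the grip force at its end, in the units of the state.
- monitor.observe(): the state, without advancing time (a new reading comes with each control period).
- grab_frame(name): name is "side" or "top" or "wrist"; returns the picture (480x640x3 uint8, blue, green, red); there is no depth.
- camera_model(name): a dict with "vfov" (degrees; the focal length in pixels is half the picture's height over the tangent of half this angle, whatever the lens; pixels are square), "cx", "cy" (the principal point, pixels), "R" (3x3) and "t" (3): a world point X has camera coordinates R X + t; the wrist camera has in their place "T_tool_cam" (4x4, takes a point from camera to tool coordinates, whose origin is the TCP and whose axes are the flange's). Camera axes: x right, y down, z forward; pixel columns grow to the right and rows downward; lengths in m; the calibration is good to about 2 mm. A picture is of the moment at which its call begins: read the wrist's pose just before it. camera_model takes no time and is no camera call.
- bot.job_done(): hands the job in; it is judged then, once.
The state is a dict: "clock": time; "qpos": joint angles; "qd": joint speeds; "joint_efforts": joint torques, N m; "position": TCP position; "tool_rot": TCP orientation; "force": force on the tool from outside, world axes, zero at the start; "moment": the same for the moment, N m; "grip_width": finger opening in m; "finger_force": force on a finger pad.
Only numpy, scipy, OpenCV 4.12 (cv2) and the standard library are available. Lean on these libraries where they do the work, as an engineer would, in place of code of your own. Each camera call takes 0.05 s, during which the arm holds its last target. There are 200 camera calls.

## Working session

There is one attempt and no reset: what is moved stays moved. The work goes in short steps, Python scripts to look and compute and a tool call to move; the robot and the scene stay as the last step left them, time stands still between calls to the robot, and variables do not carry over. Pictures are saved under pics/ and viewed, at most 10 in all, crops included, and the job is handed in when it is done.

Besides the shell and the picture viewer there is one more tool, called as name([rows], argument=value, ...), one row to a line, values as JSON. move_arm: Moves the arm, as the interface text tells. Its arguments: {"type":"object","properties":{"moves":{"type":"array","items":{"type":"array","items":{"type":"number"}}},"gripper":{"type":"number"},"newtons":{"type":"number"}},"required":["moves"]}

```bash
mkdir -p pics; ls
python3 - <<'E'
from workcell import monitor, grab_frame, camera_model, bot
import cv2
s=monitor.observe(); print({k:s[k] for k in("clock","position","tool_rot","force","grip_width")})
for n in("top","side","wrist"):
    cv2.imwrite(f"pics/{n}0.png",grab_frame(n)); c=camera_model(n); print(n,c)
E
```

```text
pics
{'clock': 0.0, 'position': array([ 0.14103696, -0.60855821,  0.24473636]), 'tool_rot': array([-3.14046545e+00,  5.55824099e-05,  2.27770688e-01]), 'force': array([ 0.23028947, -0.75801983,  0.39092062]), 'grip_width': 0.08532182319307996}
top {'vfov': 42.64641971942642, 'cx': 313.22715454808304, 'cy': 245.58912131473852, 'R': array([[ 0.00778148, -0.99974555, -0.02117265],
       [-0.99863976, -0.00667773, -0.05171108],
       [ 0.05155654,  0.02154623, -0.99843762]]), 't': array([2.73453536e-04, 5.22774888e-01, 1.33991962e+00])}
side {'vfov': 50.05701326523833, 'cx': 325.5364715172642, 'cy': 231.32941455315986, 'R': array([[-0.89445177, -0.44694833, -0.01390062],
       [-0.25478073,  0.53493189, -0.8055648 ],
       [ 0.36748173, -0.71699725, -0.5923446 ]]), 't': array([0.48145685, 0.2071793 , 0.95448787])}
wrist {'vfov': 58.641098098150714, 'cx': 311.38096680570106, 'cy': 243.91983114315673, 'T_tool_cam': array([[-4.58362781e-04, -9.55319417e-01, -2.95575036e-01,
         7.46971750e-02],
       [ 9.99999659e-01, -6.40951158e-04,  5.20850690e-04,
        -6.49954704e-04],
       [-6.87027939e-04, -2.95574696e-01,  9.55319385e-01,
        -1.29279976e-01],
       [ 0.00000000e+00,  0.00000000e+00,  0.00000000e+00,
         1.00000000e+00]])}
```

View pics/top0.png

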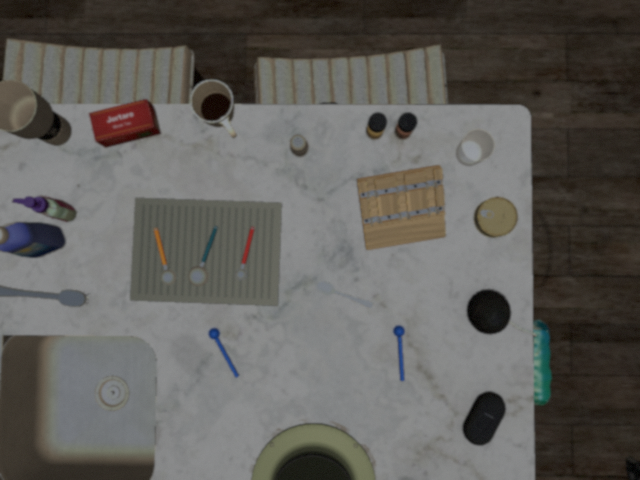

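View pics/side0.png

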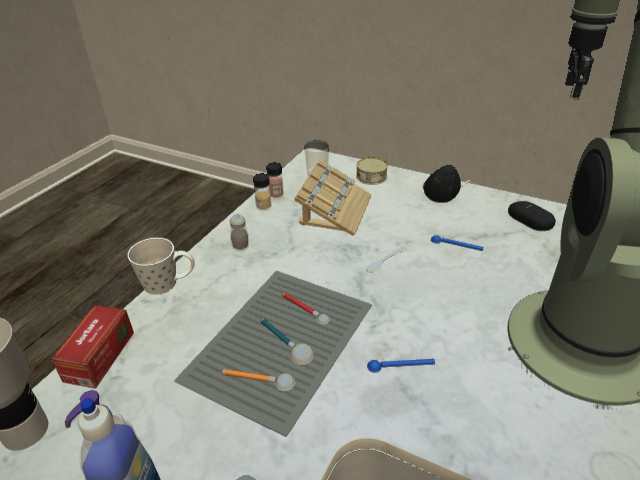

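The top view has the rack at about (402,207) and the three spoons on the mat: orange (161,255), teal (204,255) and red (246,253). There are blue look-alikes at (223,352) and (400,352). The side view shows the same layout, with the bowls towards the robot.

```bash
cat > h.py <<'E'
import numpy as np, cv2
from scipy.spatial.transform import Rotation as Rn
from workcell import monitor, grab_frame, camera_model, bot
def cam(name, s=None):
    """-> f,cx,cy, R(world->cam), centre"""
    c=camera_model(name); f=240/np.tan(np.radians(c["vfov"])/2)
    if name=="wrist":
        s=s or monitor.observe()
        T=np.eye(4); T[:3,:3]=Rn.from_euler("xyz",s["tool_rot"]).as_matrix(); T[:3,3]=s["position"]
        W=T@c["T_tool_cam"]; return f,c["cx"],c["cy"],W[:3,:3].T,W[:3,3]
    R=np.array(c["R"]); return f,c["cx"],c["cy"],R,-R.T@np.array(c["t"])
def ray(c,p):
    f,cx,cy,R,C=c; d=R.T@np.array([(p[0]-cx)/f,(p[1]-cy)/f,1]); return C,d/np.linalg.norm(d)
def plane(c,p,z):
    C,d=ray(c,p); return C+d*(z-C[2])/d[2]
def proj(c,X):
    f,cx,cy,R,C=c; v=R@(np.asarray(X)-C); return np.array([cx+f*v[0]/v[2],cy+f*v[1]/v[2]])
def tri(obs):
    """obs: list of (cam,pixel) -> least-squares point, rms miss"""
    A=np.zeros((3,3));b=np.zeros(3);L=[ray(c,p) for c,p in obs]
    for C,d in L: M=np.eye(3)-np.outer(d,d);A+=M;b+=M@C
    X=np.linalg.solve(A,b); return X,max(np.linalg.norm((np.eye(3)-np.outer(d,d))@(X-C)) for C,d in L)
HUE={"large":(85,100),"medium":(8,17),"small":(0,5)}
def handle(img,col,amin=30):
    """largest blob of colour: centre, end points of its long axis"""
    h=cv2.cvtColor(img,cv2.COLOR_BGR2HSV); lo,hi=HUE[col]
    m=((h[...,0]>=lo)&(h[...,0]<=hi)&(h[...,1]>120)&(h[...,2]>40))
    if col=="small": m|=(h[...,0]>174)&(h[...,1]>120)&(h[...,2]>40)
    out=[]
    for k in cv2.findContours(m.astype(np.uint8),cv2.RETR_EXTERNAL,cv2.CHAIN_APPROX_NONE)[0]:
        if cv2.contourArea(k)<amin: continue
        (x,y),(w,hh),a=cv2.minAreaRect(k); L,W=max(w,hh),min(w,hh)
        b=cv2.boxPoints(((x,y),(w,hh),a)); e=[(b[i]+b[(i+1)%4])/2 for i in range(4)]
        e=max([(e[0],e[2]),(e[1],e[3])],key=lambda q:np.linalg.norm(q[0]-q[1]))
        out.append((cv2.contourArea(k),np.array([x,y]),e,L,W))
    return sorted(out,key=lambda o:-o[0])
E
python3 - <<'E'
from h import *
np.set_printoptions(precision=4,suppress=True)
I={n:cv2.imread(f"pics/{n}0.png") for n in("top","side")}
for k in HUE:
    H={}
    for n in I:
        for o in handle(I[n],k)[:3]:
            print(k,n,o[0],o[1],*o[2],round(o[4],1), plane(cam(n),o[1],.009))
print(plane(cam("top"),(402,207),.06),plane(cam("side"),(333,197),.06))
E
```

```text
large top 270.0 [544.2156 342.6815] [542.4032 321.5369] [546.028  363.8262] 10.8 [ 0.315  -0.4997  0.009 ]
large top 61.5 [546.  374.5] [546. 368.] [546. 381.] 8.0 [ 0.2466 -0.5027  0.009 ]
large top 35.0 [208.9073 244.4659] [214.6524 228.8719] [203.1622 260.0598] 2.0 [0.5239 0.2355 0.009 ]
large side 116.5 [275.1411 330.8353] [262.2117 319.753 ] [288.0706 341.9177] 4.6 [0.5293 0.232  0.009 ]
medium top 119.5 [159.8731 246.5346] [155.3385 229.9077] [164.4077 263.1615] 4.6 [0.5186 0.3447 0.009 ]
medium side 200.0 [246.5147 374.9022] [224.7543 371.6381] [268.2751 378.1663] 5.6 [0.5211 0.342  0.009 ]
medium side 108.0 [ 68.9597 364.7282] [ 52.6728 361.854 ] [ 85.2466 367.6024] 4.6 [0.8198 0.4625 0.009 ]
medium side 50.0 [307.2184 213.8625] [308.3755 205.1834] [306.0612 222.5415] 8.2 [ 0.6603 -0.1414  0.009 ]
small top 1860.5 [123.853  122.9118] [154.0882 115.353 ] [ 93.6177 130.4706] 35.7 [0.7961 0.4318 0.009 ]
small top 100.5 [247.353  245.5883] [251.5294 228.8824] [243.1765 262.2941] 3.9 [0.522 0.15  0.009]
small side 3147.5 [ 95.2425 340.4065] [119.4642 306.0924] [ 71.0208 374.7206] 52.0 [0.8213 0.3999 0.009 ]
small side 232.5 [ 74.7723 371.8742] [ 54.9841 366.0541] [ 94.5605 377.6943] 11.1 [0.7977 0.4692 0.009 ]
small side 122.0 [297.353  302.4118] [282.353  293.4118] [312.353  311.4118] 4.5 [0.5286 0.1465 0.009 ]
[ 0.6038 -0.1851  0.06  ] [ 0.6009 -0.1681  0.06  ]
```

move_arm([
  [45,45,20,-0.05],
  [85,85,40,-0.1],
  [125,125,55,-0.15],
  [165,165,55,-0.2],
  [205,205,55,-0.228],
  [245,245,55,-0.228],
  [285,285,55,-0.228],
  [325,325,55,-0.228],
  [365,365,55,-0.228],
  [390,390,55,-0.228],
  [409,409,55,-0.228],
  [409,409,55,-0.228],
])

```text
clock: 1.65
position: [0.5511, -0.1979, 0.2998]
tool_rot: [-3.141, 0.0, 0.003]
force: [0.2, -0.1, -0.1]
grip_width: 0.0859
finger_force: 0.0
```

Run:
```python
from h import *
import pickle
s=monitor.observe(); im=grab_frame("wrist"); pickle.dump((s,im),open("A.pkl","wb")); cv2.imwrite("pics/A.png",im); print(s["position"],s["tool_rot"],s["clock"],s["qd"])
```

```text
[ 0.5511215  -0.19793421  0.29981961] [-3.14065433e+00  2.95624765e-04  2.70164923e-03] 1.65 [ 0.03686995 -0.0164603   0.02885863  0.02113807  0.00429318 -0.00143488
  0.02272585]
```

View pics/A.png

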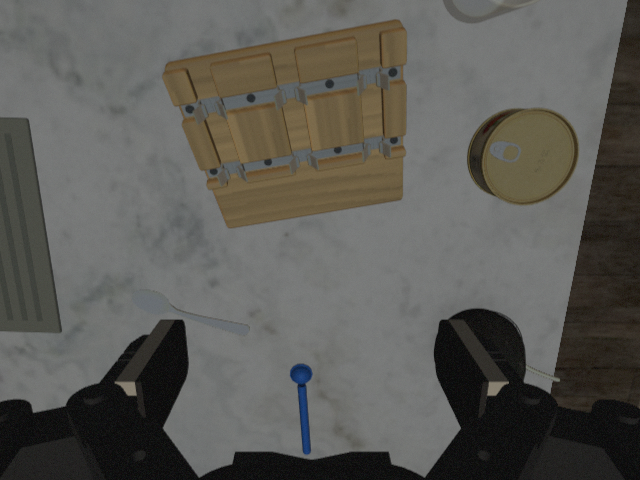

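The wrist view has the rack at about (295,125). Its three narrow channels lie between the wide ribs, near columns 212, 297 and 372. The upper clips are at about (207,105), (292,92) and (373,78), and the lower ones at about (222,175), (302,160) and (383,148). I'll take two closer views.

move_arm([
  [30,-15,-25,0.1],
  [55,-35,-50,0.1],
  [65,-40,-60,0.1],
  [65,-40,-60,0.1],
  [65,-40,-60,0.1],
])

```text
clock: 2.33
position: [0.6148, -0.2396, 0.2414]
tool_rot: [3.141, -0.001, 0.1]
force: [0.6, 0.0, 0.4]
grip_width: 0.0854
finger_force: 0.0
```

Run:
```python
from h import *
import pickle
s=monitor.observe(); im=grab_frame("wrist"); pickle.dump((s,im),open("B.pkl","wb")); cv2.imwrite("pics/B.png",cv2.resize(cv2.convertScaleAbs(im[:400],alpha=1.4),(800,500))); print(s["position"],s["tool_rot"],s["clock"],abs(s["qd"]).max())
```

```text
[ 0.61476877 -0.2396488   0.24136255] [ 3.14126618e+00 -7.96680648e-04  9.97133474e-02] 2.325 0.0076493081512657105
```

move_arm([
  [0,45,0,0],
  [0,80,0,0],
  [0,90,0,0],
  [0,90,0,0],
  [0,90,0,0],
])

```text
clock: 3.0
position: [0.6149, -0.1512, 0.2406]
tool_rot: [3.141, -0.0, 0.098]
force: [-0.2, 0.1, -0.0]
grip_width: 0.0857
finger_force: 0.0
```

Run:
```python
from h import *
import pickle
s=monitor.observe(); im=grab_frame("wrist"); pickle.dump((s,im),open("C.pkl","wb")); cv2.imwrite("pics/C.png",cv2.resize(cv2.convertScaleAbs(im[:400],alpha=1.4),(800,500))); print(s["position"],s["tool_rot"],s["clock"],abs(s["qd"]).max())
```

```text
[ 0.61494613 -0.15124216  0.24058919] [ 3.14083694e+00 -2.47549696e-04  9.83166901e-02] 3.0 0.006544492461547556
```

View pics/B.png

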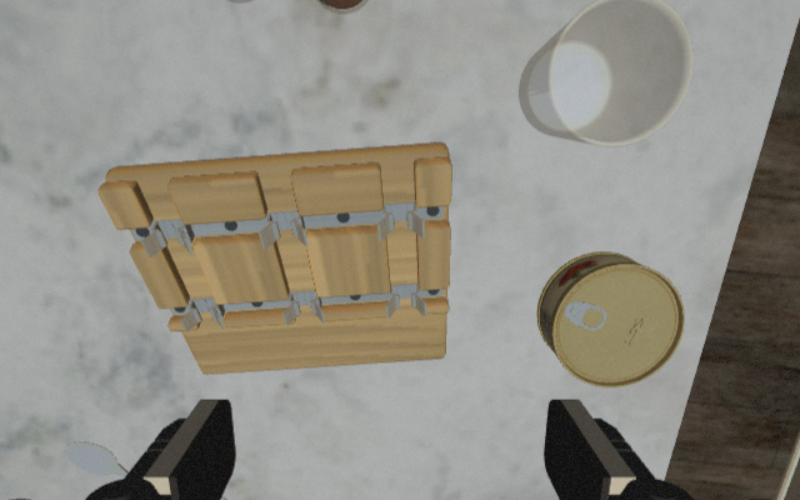

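View pics/C.png

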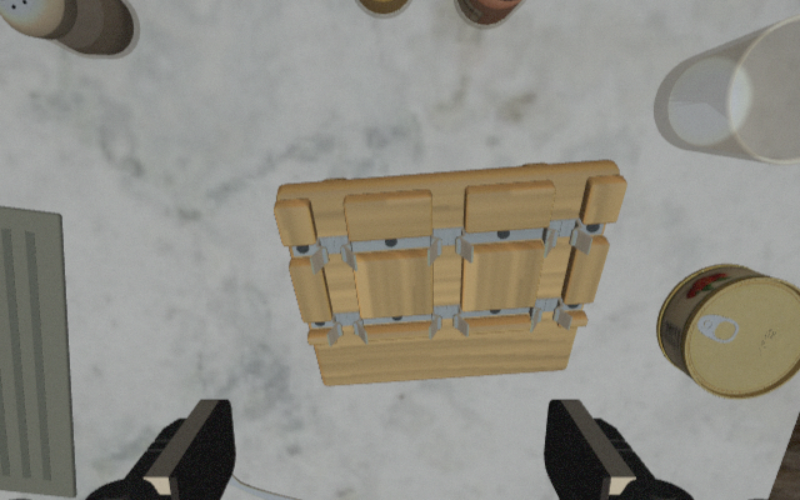

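In crop B, the upper bolts are at (143,232), (231,225), (343,216) and (433,211), and the lower ones at (180,309), (257,303), (355,296) and (433,292). In C they are at (303,247), (391,241), (503,234), (592,227) and at (320,322), (396,317), (494,310), (574,309). The corners of the middle rib blocks are also clear in both views.

Run:
```python
from h import *
import pickle
np.set_printoptions(precision=4,suppress=True)
V={k:pickle.load(open(k+".pkl","rb")) for k in"BC"}
cams={k:cam("wrist",V[k][0]) for k in V}
bolts={"B":[(143,232),(231,225),(343,216),(433,211),(180,309),(257,303),(355,296),(433,292)],
"C":[(303,247),(391,241),(503,234),(592,227),(320,322),(396,317),(494,310),(574,309)]}
rib={"B":[(194,240),(274,233),(209,304),(287,298),(306,232),(380,226),(321,297),(390,292)],
"C":[(357,252),(434,248),(358,318),(432,314),(462,247),(540,240),(465,311),(531,304)]}
bot_={"B":[(204,374),(445,357)],"C":[(324,385),(567,368)]}
def ref(k,p):
    p=np.array(p)*.8; g=V[k][1].max(2).astype(float); x,y=p.round().astype(int); r=6
    w=np.clip(70-g[y-r:y+r+1,x-r:x+r+1],0,None)
    Y,X=np.mgrid[y-r:y+r+1,x-r:x+r+1]
    return np.array([(w*X).sum(),(w*Y).sum()])/w.sum() if w.sum()>0 else p
P={}
for nm,D in(("bolt",bolts),("rib",rib),("bot",bot_)):
    L=[]
    for b,c in zip(D["B"],D["C"]):
        pb,pc=(ref("B",b),ref("C",c)) if nm=="bolt" else (np.array(b)*.8,np.array(c)*.8)
        X,e=tri([(cams["B"],pb),(cams["C"],pc)]); L.append(X); print(nm,pb,pc,X,round(e*1e3,2))
    P[nm]=np.array(L)
for nm in("bolt","rib"):
    Q=P[nm]; u=np.linalg.svd(Q-Q.mean(0))[2][2]; u*=np.sign(u[2]); print(nm,Q.mean(0),"normal",u,"slope",np.degrees(np.arccos(u[2])),"yaw",np.arctan2(-u[1],-u[0]))
b=P["bolt"]; 
for r in (b[:4],b[4:]): print("row mean",r.mean(0),"dir yaw", np.arctan2(*(r[0]-r[3])[[1,0]])-np.pi/2)
print("up",b[:4].mean(0)-b[4:].mean(0))
```

```text
bolt [113.836  185.3705] [241.9788 198.7601] [ 0.6274 -0.1015  0.0778] 0.14
bolt [184.4107 180.2492] [312.312  193.5426] [ 0.6356 -0.1496  0.0774] 0.12
bolt [274.2449 173.7058] [402.0334 187.0472] [ 0.6462 -0.2107  0.0773] 0.15
bolt [345.8049 168.4721] [473.6342 181.8265] [ 0.6546 -0.2589  0.0775] 0.16
bolt [143.8091 247.1531] [255.5364 258.5131] [ 0.5743 -0.1105  0.0492] 0.17
bolt [205.2766 242.8453] [317.2905 254.3089] [ 0.583  -0.1589  0.0502] 0.21
bolt [284.002 237.5  ] [395.5407 248.7153] [ 0.5931 -0.2199  0.0489] 0.14
bolt [346.318 233.09 ] [457.7292 244.4772] [ 0.6014 -0.2681  0.0488] 0.22
rib [155.2 192. ] [285.6 201.6] [ 0.6282 -0.132   0.084 ] 1.19
rib [219.2 186.4] [347.2 198.4] [ 0.6345 -0.1739  0.079 ] 0.3
rib [167.2 243.2] [286.4 254.4] [ 0.5864 -0.1351  0.0687] 0.18
rib [229.6 238.4] [345.6 251.2] [ 0.5915 -0.1795  0.0611] 0.55
rib [244.8 185.6] [369.6 197.6] [ 0.6354 -0.1903  0.0718] 0.19
rib [304.  180.8] [432. 192.] [ 0.6443 -0.2314  0.0789] 0.56
rib [256.8 237.6] [372.  248.8] [ 0.594  -0.1997  0.0586] 0.02
rib [312.  233.6] [424.8 243.2] [ 0.5999 -0.2414  0.0515] 0.54
bot [163.2 299.2] [259.2 308. ] [ 0.512  -0.1127  0.01  ] 0.14
bot [356.  285.6] [453.6 294.4] [ 0.5454 -0.2864  0.0163] 0.16
bolt [ 0.6144 -0.1848  0.0634] normal [-0.4574 -0.0817  0.8855] slope 27.6891916987509 yaw 0.1768121340292932
rib [ 0.6143 -0.1854  0.0692] normal [-0.3791 -0.1583  0.9117] slope 24.255748547029405 yaw 0.39562465521602896
row mean [ 0.6409 -0.1802  0.0775] dir yaw 0.1710518795660183
row mean [ 0.5879 -0.1894  0.0493] dir yaw 0.16985084714208898
up [0.053  0.0092 0.0282]
```

Rack: the bolt grid gives slope 28.2°, yaw 0.170, row spacing 60.7 mm and bolt spacing 62 mm, all as expected. slot_middle is about (0.615, -0.1847, 0.062). Next, the spoons.

move_arm([
  [-20,50,20,-0.05],
  [-40,100,20,-0.098],
  [-60,160,20,-0.098],
  [-80,220,20,-0.098],
  [-100,280,20,-0.098],
  [-115,335,20,-0.098],
  [-115,351,20,-0.098],
  [-115,351,20,-0.098],
  [-115,351,20,-0.098],
])

```text
clock: 4.18
position: [0.5008, 0.1993, 0.2602]
tool_rot: [3.141, 0.0, -0.001]
force: [-0.1, -0.4, -0.7]
grip_width: 0.0857
finger_force: 0.0
```

Run:
```python
from h import *
import pickle
s=monitor.observe(); im=grab_frame("wrist"); pickle.dump((s,im),open("D.pkl","wb")); cv2.imwrite("pics/D.png",cv2.resize(cv2.convertScaleAbs(im[:400],alpha=1.4),(800,500))); print(s["position"],s["tool_rot"],s["clock"],abs(s["qd"]).max())
```

```text
[0.5007967  0.19929545 0.26017523] [ 3.14088868e+00  2.07712575e-05 -6.72945918e-04] 4.175 0.0051187956596010845
```

move_arm([
  [0,45,0,0],
  [0,80,0,0],
  [0,90,0,0],
  [0,90,0,0],
  [0,90,0,0],
])

```text
clock: 4.85
position: [0.5006, 0.2895, 0.2603]
tool_rot: [3.141, -0.0, -0.0]
force: [0.1, -0.8, 0.7]
grip_width: 0.0854
finger_force: 0.0
```

Run:
```python
from h import *
import pickle
np.set_printoptions(precision=4,suppress=True)
s=monitor.observe(); im=grab_frame("wrist"); pickle.dump((s,im),open("E.pkl","wb")); print(s["position"],s["tool_rot"],s["clock"],abs(s["qd"]).max())
V={k:pickle.load(open(k+".pkl","rb")) for k in"DE"}
for n in HUE:
  for k in V:
    for o in handle(V[k][1],n,100)[:2]: print(n,k,o[0],o[1],*o[2],o[3],o[4],[plane(cam("wrist",V[k][0]),e,.009) for e in o[2]])
```

```text
[0.5006 0.2895 0.2603] [ 3.141  -0.0002 -0.0001] 4.85 0.0033453897899316737
large D 813.5 [271.7903 172.5929] [285.381  130.1219] [258.1996 215.0639] 89.18498229980469 10.552858352661133 [array([0.5603, 0.2217, 0.009 ]), array([0.4854, 0.2479, 0.009 ])]
large E 804.5 [373.7758 172.3103] [390.6724 130.069 ] [356.8793 214.5517] 90.99071502685547 10.21324348449707 [array([0.5601, 0.2212, 0.009 ]), array([0.4856, 0.2481, 0.009 ])]
medium D 779.0 [148.8574 179.4689] [131.8828 136.0894] [165.832  222.8484] 93.1647720336914 11.458335876464844 [array([0.5555, 0.3544, 0.009 ]), array([0.4782, 0.3329, 0.009 ])]
medium E 863.0 [250.893  179.5184] [236.9533 136.3054] [264.8327 222.7314] 90.8114242553711 11.082799911499023 [array([0.555 , 0.3539, 0.009 ]), array([0.478 , 0.3323, 0.009 ])]
small D 878.5 [368.526  175.0934] [380.5967 131.337 ] [356.4553 218.8497] 90.78150939941406 10.96957015991211 [array([0.5592, 0.1396, 0.009 ]), array([0.4817, 0.1581, 0.009 ])]
small E 938.0 [470.2615 174.5923] [485.7046 130.8369] [454.8185 218.3477] 92.80133819580078 11.426824569702148 [array([0.5595, 0.1393, 0.009 ]), array([0.4819, 0.1583, 0.009 ])]
```

View pics/D.png

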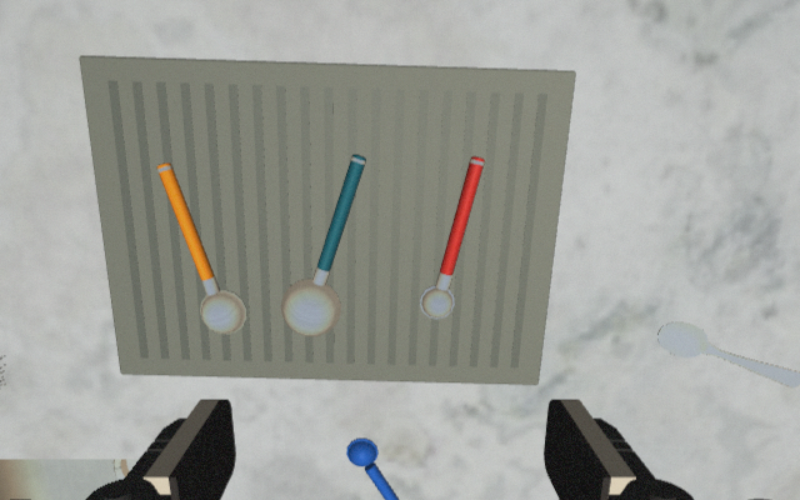

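View D has orange at left, teal in the middle and red at right, with the bowls towards the robot. The free-end tips (crop) are at (164,163), (359,154) and (478,157), and the bowl centres at (222,312), (310,307) and (437,303). Both views agree on the 9 mm handle height.

Run:
```python
from h import *
import pickle
np.set_printoptions(precision=4,suppress=True)
V={k:pickle.load(open(k+".pkl","rb")) for k in"DE"}
C={k:cam("wrist",V[k][0]) for k in V}
tip={"large":(359,154),"medium":(164,163),"small":(478,157)}
bow={"large":(310,307,-.0685,.0215),"medium":(222,312,-.0635,.0165),"small":(437,303,-.059,.012)}
for n in HUE:
    o={k:handle(V[k][1],n,100)[0] for k in V}
    ends=[tri([(C[k],sorted(o[k][2],key=lambda e:e[1])[i]) for k in V]) for i in(0,1)]
    f,nk=[np.mean([plane(C[k],sorted(o[k][2],key=lambda e:e[1])[i],.009) for k in V],0) for i in(0,1)]
    u=(f-nk)/np.linalg.norm(f-nk)
    t=plane(C["D"],np.array(tip[n])*.8,.009); b=bow[n]; bp=plane(C["D"],np.array(b[:2])*.8,.004+b[3]*.55)
    print(n,"tri z",ends[0][0][2],ends[1][0][2],"len",np.linalg.norm(f-nk),"yaw",np.arctan2(u[1],u[0]))
    print("  origin from tip",f+u*((t-f)@u-.052),"from bowl",f+u*((bp-f)@u-b[2]),"colour end offs from tip",(t-f)@u, "mid colour", (f+nk)/2)
```

```text
large tri z 0.010794372323064856 0.008377656824250856 len 0.07932470912904982 yaw -0.34098260139428344
  origin from tip [0.5168 0.2369 0.009 ] from bowl [0.5229 0.2347 0.009 ] colour end offs from tip 0.005963548892242671 mid colour [0.5228 0.2347 0.009 ]
medium tri z 0.010963386031822484 0.011498231101275725 len 0.08013122248923 yaw 0.2718874220484213
  origin from tip [0.5098 0.3415 0.009 ] from bowl [0.5142 0.3427 0.009 ] colour end offs from tip 0.004859432264418686 mid colour [0.5167 0.3434 0.009 ]
small tri z 0.010604527057025047 0.008474542883806491 len 0.0797533771002268 yaw -0.2371957237547765
  origin from tip [0.5134 0.1505 0.009 ] from bowl [0.5169 0.1497 0.009 ] colour end offs from tip 0.004771530061878706 mid colour [0.5206 0.1488 0.009 ]
```

move_arm([
  [10,-30,-50,-0.15],
  [17,-53,-100,-0.3],
  [17,-53,-150,-0.341],
  [17,-53,-190,-0.341],
  [17,-53,-210,-0.341],
  [17,-53,-210,-0.341],
  [17,-53,-210,-0.341],
], gripper=0.5, newtons=30)

```text
clock: 5.78
position: [0.5178, 0.2379, 0.0513]
tool_rot: [-3.141, -0.001, -0.34]
force: [0.2, -0.3, 0.5]
grip_width: 0.0427
finger_force: 0.0
```

move_arm([
  [0,-1,-15,0],
  [0,-1,-27,0],
  [0,-1,-32,0],
  [0,-1,-32,0],
])

```text
clock: 6.28
position: [0.5169, 0.2371, 0.0178]
tool_rot: [3.141, 0.001, -0.339]
force: [-0.5, -0.6, 0.2]
grip_width: 0.0432
finger_force: 0.0
```

move_arm([
  [0,0,0,0],
  [0,0,0,0],
  [0,0,0,0],
  [0,0,0,0],
  [0,0,0,0],
  [0,0,0,0],
], gripper=0)

```text
clock: 7.02
position: [0.5173, 0.2373, 0.0186]
tool_rot: [-3.141, -0.0, -0.339]
force: [-1.0, 0.5, 6.6]
grip_width: 0.0085
finger_force: 29.6
```

move_arm([
  [0,0,25,0],
  [0,0,70,0.05],
  [10,-40,120,0.15],
  [20,-85,160,0.25],
  [30,-135,160,0.35],
  [40,-185,160,0.45],
  [50,-235,160,0.509],
  [60,-285,160,0.509],
  [70,-330,155,0.509],
  [80,-355,145,0.509],
  [80,-362,135,0.509],
  [80,-362,130,0.509],
])

```text
clock: 8.52
position: [0.5966, -0.1245, 0.1475]
tool_rot: [-3.141, 0.001, 0.17]
force: [0.3, 1.0, -0.1]
grip_width: 0.0084
finger_force: 29.5
```

Run:
```python
from h import *
import pickle
np.set_printoptions(precision=4,suppress=True)
s=monitor.observe(); im=grab_frame("wrist"); pickle.dump((s,im),open("F.pkl","wb"))
sd=grab_frame("side")
cv2.imwrite("pics/F.png",np.hstack([cv2.convertScaleAbs(cv2.resize(im,(533,400)),alpha=1.4),cv2.resize(sd[120:280,250:356],(265,400))]))
print(s["position"],s["tool_rot"],s["grip_width"],s["finger_force"],s["force"])
for o in handle(im,"large",100)[:1]: print(o[1:])
```

```text
[ 0.5966 -0.1245  0.1475] [-3.141   0.001   0.1696] 0.008371003217925903 29.496259689331055 [ 0.2907  0.9755 -0.0717]
(array([311., 308.]), (array([311., 204.], dtype=float32), array([311., 412.], dtype=float32)), 208.0, 28.0)
```

View pics/F.png

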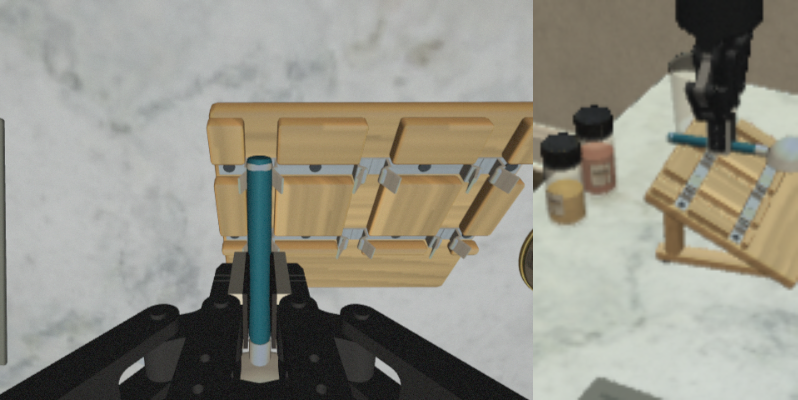

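The spoon is level and aligned: its handle runs straight down column 311 of the wrist image, over the left channel. Now I lower it with a light grip so that it pivots on the upper clip.

move_arm([
  [0,0,-20,0],
  [0,0,-36,0],
  [0,0,-42,0],
  [0,0,-45,0],
  [0,0,-45,0],
], newtons=20)

```text
clock: 9.25
position: [0.5972, -0.1248, 0.1035]
tool_rot: [3.142, -0.0, 0.17]
force: [-0.4, -0.0, -1.2]
grip_width: 0.0085
finger_force: 29.5
```

move_arm([
  [0,0,-2,0],
  [0,0,-4,0],
  [0,0,-6,0],
  [0,0,-6,0],
], gripper=0, newtons=20)

```text
clock: 9.75
position: [0.5971, -0.125, 0.0973]
tool_rot: [3.142, 0.0, 0.17]
force: [-1.4, -0.0, 2.8]
grip_width: 0.0082
finger_force: 29.8
```

move_arm([
  [0,0,-2,0],
  [0,0,-4,0],
  [0,0,-5,0],
  [0,0,-5,0],
])

```text
clock: 10.25
position: [0.597, -0.1249, 0.0922]
tool_rot: [-3.142, 0.0, 0.17]
force: [-3.3, -1.6, 4.1]
grip_width: 0.0089
finger_force: 30.1
```

Run:
```python
from h import *
im=grab_frame("wrist")
sd=grab_frame("side")
cv2.imwrite("pics/G.png",np.hstack([cv2.convertScaleAbs(cv2.resize(im,(533,400)),alpha=1.4),cv2.resize(sd[120:280,250:356],(265,400))]))
```

```text
(no output)
```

View pics/G.png

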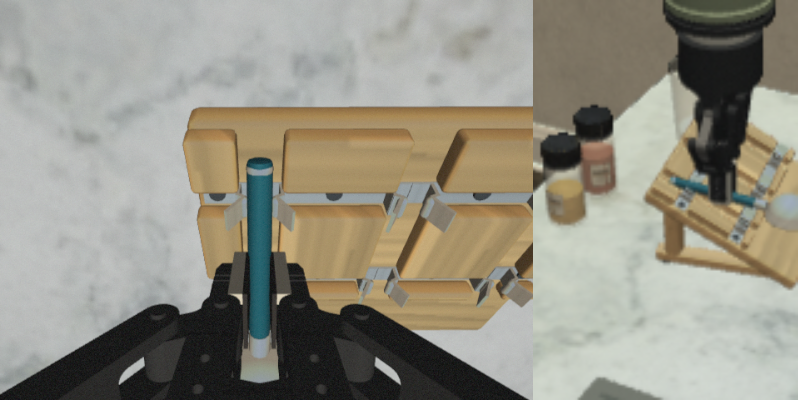

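The spoon is tilting in the grip, seated in the upper clip's mouth. I'll lower a little more, then release.

move_arm([
  [0,0,-1,0],
  [0,0,-2,0],
  [0,0,-3,0],
  [0,0,-3,0],
])

```text
clock: 10.85
position: [0.5973, -0.1249, 0.0893]
tool_rot: [3.142, -0.0, 0.17]
force: [-2.9, -2.1, 3.3]
grip_width: 0.0086
finger_force: 30.3
```

move_arm([
  [0,0,0,0],
  [0,0,0,0],
  [0,0,0,0],
  [0,0,10,0],
  [0,0,40,0],
  [0,0,80,0],
  [-10,0,100,0],
  [-10,0,100,0],
  [-10,0,100,0],
], gripper=0.3)

```text
clock: 11.98
position: [0.5871, -0.1248, 0.1891]
tool_rot: [-3.141, 0.0, 0.17]
force: [0.9, -0.7, 0.3]
grip_width: 0.0253
finger_force: 0.0
```

Run:
```python
from h import *
import pickle
s=monitor.observe();im=grab_frame("wrist")
sd=grab_frame("side"); pickle.dump((s,im,sd),open("H.pkl","wb"))
cv2.imwrite("pics/H.png",np.hstack([cv2.convertScaleAbs(cv2.resize(im,(533,400)),alpha=1.4),cv2.resize(sd[120:280,250:356],(265,400))]))
```

```text
(no output)
```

View pics/H.png

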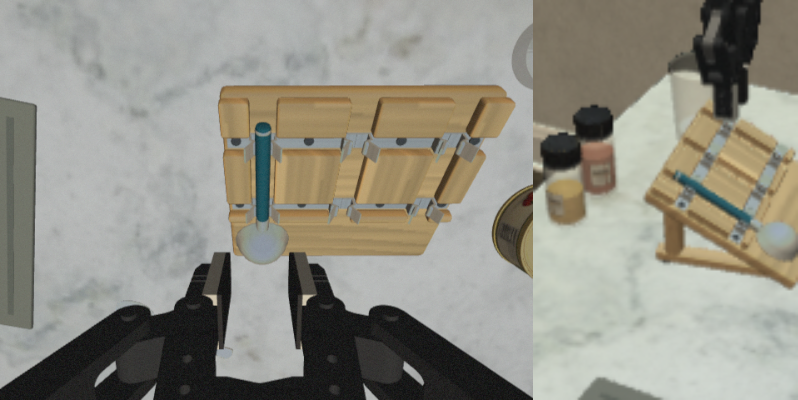

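The large spoon lies in both mouths of the left place. From here I'll measure its place in the slot frame with numbers only.

```bash
cat >> h.py <<'E'
YAW=.170; SL=np.radians(28)
EX=np.array([np.cos(SL)*np.cos(YAW),np.cos(SL)*np.sin(YAW),np.sin(SL)]); EY=np.array([-np.sin(YAW),np.cos(YAW),0]); EZ=np.cross(EX,EY)
MID=np.array([.615,-.1847,.062]); SLOT={"large":MID+.062*EY,"medium":MID,"small":MID-.062*EY}
def inslot(c,p,n,h):
    C,d=ray(c,p); d=d*((h-(C-SLOT[n])@EZ)/(d@EZ)); q=C+d-SLOT[n]; return np.array([q@EX,q@EY,q@EZ])*1e3
def report(n,wrist=None,side=None,s=None):
    E=[]
    for k,im in(("wrist",wrist),("side",side)):
        if im is None: continue
        c=cam(k,s); pr=proj(c,SLOT[n]+.01*EZ)
        o=[o for o in handle(im,n,25) if np.linalg.norm(o[1]-pr)<70]
        if not o: print(n,k,"none");continue
        o=o[0]
        for h in(.005,.0125):
            e=sorted([inslot(c,p,n,h) for p in o[2]],key=lambda q:-q[0])
            print(n,k,"h",h*1e3,"ends",*[q[:2].round(1) for q in e],"len",round(e[0][0]-e[1][0],1))
        E.append([(c,p) for p in sorted(o[2],key=lambda p:-inslot(c,p,n,.01)[0])])
    if len(E)==2:
        for i in(0,1):
            X,m=tri([E[0][i],E[1][i]]); q=X-SLOT[n]; print("  tri end",np.round([q@EX*1e3,q@EY*1e3,q@EZ*1e3],1),"miss",round(m*1e3,1))
E
python3 - <<'E'
from h import *
import pickle
s,w,sd=pickle.load(open("H.pkl","rb")); report("large",w,sd,s)
E
```

```text
large wrist h 5.0 ends [38.1 -0. ] [-45.2  -0.6] len 83.2
large wrist h 12.5 ends [43.2  0.1] [-36.8  -0.5] len 80.0
large side h 5.0 ends [ 48.2 -11.5] [-29.6 -10.6] len 77.8
large side h 12.5 ends [48.1 -1.4] [-28.8  -0.5] len 77.0
  tri end [46.9  0.7 15.4] miss 1.6
  tri end [-30.1   0.7  15.8] miss 2.4
```

The mid-handle sits at about 0 ± 4 mm along the channel and 0 across, in the mouths. Next I close the fingers and press along the board normal.

move_arm([
  [-2,-1,-20,0],
  [-4,-2.5,-50,0],
  [-4,-2.5,-75,0],
  [-4,-2.5,-88,0],
  [-4,-2.5,-93,0],
  [-4,-2.5,-93,0],
], gripper=0)

```text
clock: 12.82
position: [0.5833, -0.1273, 0.0965]
tool_rot: [-3.142, -0.0, 0.17]
force: [-0.7, 0.5, 0.1]
grip_width: 0.0
finger_force: 0.0
```

move_arm([
  [0.9,0.2,-1.8,0],
  [1.9,0.3,-3.5,0],
  [2.8,0.5,-5.3,0],
  [3.2,0.6,-6.2,0],
  [3.2,0.6,-6.2,0],
])

```text
clock: 13.45
position: [0.5863, -0.1267, 0.09]
tool_rot: [-3.141, 0.0, 0.17]
force: [-0.5, 0.1, 0.0]
grip_width: 0.0003
finger_force: 0.0
```

move_arm([
  [0.5,0.1,-0.9,0],
  [0.9,0.2,-1.8,0],
  [1.4,0.2,-2.6,0],
  [1.4,0.2,-2.6,0],
])

```text
clock: 13.95
position: [0.5876, -0.1267, 0.0876]
tool_rot: [3.142, 0.0, 0.17]
force: [-3.9, 0.1, 5.8]
grip_width: -0.0003
finger_force: 3.1
```

move_arm([
  [0.5,0.1,-0.9,0],
  [0.9,0.2,-1.8,0],
  [0.9,0.2,-1.8,0],
])

```text
clock: 14.32
position: [0.5884, -0.1264, 0.0857]
tool_rot: [-3.142, 0.001, 0.17]
force: [-2.8, -0.4, 4.8]
grip_width: -0.0003
finger_force: 2.9
```

move_arm([
  [0.5,0.1,-0.9,0],
  [0.9,0.2,-1.8,0],
  [0.9,0.2,-1.8,0],
])

```text
clock: 14.7
position: [0.5895, -0.1261, 0.0839]
tool_rot: [-3.142, 0.0, 0.17]
force: [-2.0, 0.2, 2.9]
grip_width: 0.0003
finger_force: 1.7
```

move_arm([
  [0.5,0.1,-0.9,0],
  [0.9,0.2,-1.8,0],
  [0.9,0.2,-1.8,0],
])

```text
clock: 15.08
position: [0.5904, -0.126, 0.0822]
tool_rot: [3.141, 0.0, 0.17]
force: [-2.9, 0.9, 6.4]
grip_width: 0.0004
finger_force: 3.6
```

move_arm([
  [0.5,0.1,-0.9,0],
  [0.9,0.2,-1.8,0],
  [0.9,0.2,-1.8,0],
])

```text
clock: 15.45
position: [0.5909, -0.1261, 0.0814]
tool_rot: [3.141, 0.001, 0.169]
force: [-12.9, -0.1, 27.2]
grip_width: 0.0001
finger_force: 15.2
```

Contact rose to 30 N with the position stalled, so the handle is home. I lift off and verify by numbers.

move_arm([
  [-5,-1,10,0],
  [-5,-1,50,0],
  [-5,-1,90,0],
  [-5,0,108,0],
  [-5,0,108,0],
  [-5,0,108,0],
])

```text
clock: 16.2
position: [0.5858, -0.1257, 0.1872]
tool_rot: [-3.141, 0.001, 0.17]
force: [0.2, 0.1, 0.5]
grip_width: 0.0001
finger_force: 0.0
```

Run:
```python
from h import *
s=monitor.observe();w=grab_frame("wrist");sd=grab_frame("side");print(s["position"]); report("large",w,sd,s)
```

```text
[ 0.58580394 -0.12567504  0.1871656 ]
large wrist h 5.0 ends [43.4  0.2] [-37.5  -0.1] len 80.9
large wrist h 12.5 ends [48.3  0.3] [-29.5  -0. ] len 77.8
large side none
```

Large is home: the blob length matches the home height, and it sits about 2 mm from the middle. Now the medium spoon.

move_arm([
  [-10,40,0,0],
  [-15,90,0,0],
  [-25,140,0,0.1],
  [-35,190,0,0.102],
  [-45,240,0,0.102],
  [-50,290,0,0.102],
  [-60,340,-20,0.102],
  [-65,390,-50,0.102],
  [-75,440,-90,0.102],
  [-75,463,-120,0.102],
  [-75,467.5,-137,0.102],
  [-75,467.5,-137,0.102],
], gripper=0.5, newtons=30)

```text
clock: 17.8
position: [0.5108, 0.3406, 0.0499]
tool_rot: [3.14, 0.002, 0.272]
force: [-0.0, -1.3, -0.5]
grip_width: 0.0426
finger_force: 0.0
```

move_arm([
  [0,0,-10,0],
  [0,0,-20,0],
  [0,0,-28,0],
  [0,0,-31,0],
  [0,0,-31,0],
])

```text
clock: 18.42
position: [0.5113, 0.3417, 0.0202]
tool_rot: [3.142, 0.0, 0.272]
force: [-0.1, -0.6, -0.7]
grip_width: 0.043
finger_force: 0.0
```

move_arm([
  [0,0,-1,0],
  [0,0,-1,0],
  [0,0,-1,0],
  [0,0,-1,0],
  [0,0,-1,0],
  [0,0,-1,0],
], gripper=0)

```text
clock: 19.18
position: [0.5114, 0.3418, 0.0195]
tool_rot: [-3.141, -0.0, 0.272]
force: [-0.4, -0.2, 5.4]
grip_width: 0.0083
finger_force: 29.6
```

move_arm([
  [0,0,30,0],
  [0,0,80,0],
  [10,-40,130,-0.05],
  [20,-90,160,-0.102],
  [30,-140,160,-0.102],
  [40,-190,160,-0.102],
  [50,-240,160,-0.102],
  [60,-290,160,-0.102],
  [70,-340,160,-0.102],
  [75,-390,160,-0.102],
  [80,-435,160,-0.102],
  [85,-470,160,-0.102],
])

```text
clock: 20.68
position: [0.5961, -0.1304, 0.1791]
tool_rot: [3.141, 0.0, 0.168]
force: [0.7, 0.6, -0.6]
grip_width: 0.0085
finger_force: 29.4
```

move_arm([
  [7,-40,-5,0],
  [11,-57,-20,0],
  [11,-57,-30,0],
  [11,-57,-30,0],
  [11,-57,-30,0],
])

```text
clock: 21.3
position: [0.6076, -0.184, 0.1496]
tool_rot: [-3.141, -0.0, 0.171]
force: [0.8, 0.2, -0.6]
grip_width: 0.0085
finger_force: 29.4
```

Run:
```python
from h import *
s=monitor.observe();w=grab_frame("wrist");print(s["position"],s["tool_rot"],s["clock"]); print([o[1:] for o in handle(w,"medium",200)[:2]]); c=cam("wrist",s)
print(proj(c,MID+.03*EX+.01*EZ),proj(c,MID-.03*EX+.01*EZ))
```

```text
[ 0.60756295 -0.1839582   0.14962621] [-3.14126629e+00 -3.37369815e-04  1.71283324e-01] 21.3
[(array([274.96276855, 309.00811768]), (array([276.1578 , 204.44177], dtype=float32), array([273.76773, 413.57446], dtype=float32)), 209.14634704589844, 100.23917388916016), (array([388.98291016, 147.35496521]), (array([441.9556 , 141.12288], dtype=float32), array([336.01022, 153.58705], dtype=float32)), 106.67605590820312, 19.395647048950195)]
[316.84083186 214.5011006 ] [315.78276807 294.56665942]
```

move_arm([
  [0,-2,-20,0],
  [0,-2,-38,0],
  [0,-2,-46,0],
  [0,-2,-49,0],
  [0,-2,-52,0],
  [0,-2,-54,0],
  [0,-2,-56,0],
  [0,-2,-58,0],
  [0,-2,-60,0],
  [0,-2,-60,0],
], gripper=0, newtons=20)

```text
clock: 22.6
position: [0.6072, -0.1872, 0.0891]
tool_rot: [-3.141, 0.0, 0.17]
force: [-3.5, 1.6, 3.3]
grip_width: 0.0082
finger_force: 30.3
```

move_arm([
  [0,0,0,0],
  [0,0,0,0],
  [0,0,0,0],
  [0,0,10,0],
  [0,0,40,0],
  [0,0,80,0],
  [-10,0,100,0],
  [-10,0,100,0],
  [-10,0,100,0],
], gripper=0.3)

```text
clock: 23.72
position: [0.5973, -0.1872, 0.1891]
tool_rot: [-3.141, 0.0, 0.17]
force: [0.2, 0.6, -0.2]
grip_width: 0.0255
finger_force: 0.0
```

Run:
```python
from h import *
import pickle
s=monitor.observe();w=grab_frame("wrist");sd=grab_frame("side");print(s["position"],s["tool_rot"],s["clock"])
pickle.dump((s,w,sd),open("M.pkl","wb"))
# orange stands out from wood by saturation
hs=cv2.cvtColor(w,cv2.COLOR_BGR2HSV);c=cam("wrist",s)
for t in(-.02,0,.02,.035):
    p=proj(c,MID+t*EX+.017*EZ).astype(int); print(t,p,[hs[p[1],p[0]+d].tolist() for d in(-40,0,20)])
```

```text
[ 0.59731389 -0.18719647  0.18905433] [-3.14148061e+00  1.46272262e-04  1.69799583e-01] 23.725
-0.02 [313 251] [[18, 114, 98], [15, 213, 153], [18, 114, 105]]
0 [313 227] [[19, 104, 125], [15, 214, 154], [19, 101, 136]]
0.02 [313 201] [[19, 99, 124], [15, 218, 152], [19, 100, 138]]
0.035 [313 179] [[17, 125, 96], [15, 209, 155], [18, 41, 93]]
```

Orange lies along the channel. I raise the saturation threshold for it and measure.

```bash
sed -i 's/(h\[...,1\]>120)&(h\[...,2\]>40))$/(h[...,1]>(175 if col=="medium" else 120))\&(h[...,2]>40))/' h.py
python3 - <<'E'
from h import *
import pickle
s,w,sd=pickle.load(open("M.pkl","rb")); report("medium",w,sd,s)
E
```

```text
medium wrist h 5.0 ends [38.1  0.4] [-45.8   0.3] len 84.0
medium wrist h 12.5 ends [43.2  0.4] [-37.5   0.3] len 80.7
medium side h 5.0 ends [ 46.9 -12. ] [-29.1 -10.6] len 76.0
medium side h 12.5 ends [46.9 -1.3] [-28.3   0. ] len 75.2
  tri end [46.1  0.8 14.8] miss 1.1
  tri end [-29.8   1.5  16.1] miss 2.7
```

move_arm([
  [-2,0,-20,0],
  [-3.5,-1,-50,0],
  [-3.5,-1,-75,0],
  [-3.5,-1,-88,0],
  [-3.5,-1,-93,0],
  [-2,-0.7,-96,0],
  [-0.2,-0.4,-99.2,0],
  [-0.2,-0.4,-99.2,0],
], gripper=0)

```text
clock: 24.82
position: [0.5974, -0.1876, 0.0903]
tool_rot: [3.142, -0.0, 0.17]
force: [-0.1, -0.3, 0.2]
grip_width: -0.0001
finger_force: 0.0
```

move_arm([
  [0.5,0.1,-0.9,0],
  [0.9,0.2,-1.8,0],
  [1.4,0.2,-2.6,0],
  [1.9,0.3,-3.5,0],
  [2.3,0.4,-4.4,0],
  [2.8,0.5,-5.3,0],
  [3.3,0.6,-6.2,0],
  [3.3,0.6,-6.2,0],
])

```text
clock: 25.82
position: [0.6004, -0.1872, 0.084]
tool_rot: [3.141, -0.0, 0.17]
force: [-1.9, -1.3, 3.4]
grip_width: 0.0002
finger_force: 1.9
```

move_arm([
  [0.5,0.1,-0.9,0],
  [0.9,0.2,-1.8,0],
  [0.9,0.2,-1.8,0],
])

```text
clock: 26.2
position: [0.6013, -0.187, 0.0823]
tool_rot: [3.141, 0.0, 0.17]
force: [-3.6, -1.7, 7.6]
grip_width: 0.0001
finger_force: 4.2
```

move_arm([
  [0.5,0.1,-0.9,0],
  [0.9,0.2,-1.8,0],
  [0.9,0.2,-1.8,0],
])

```text
clock: 26.58
position: [0.6018, -0.1872, 0.0815]
tool_rot: [3.141, 0.001, 0.169]
force: [-12.5, -0.2, 27.9]
grip_width: -0.0004
finger_force: 15.4
```

move_arm([
  [-5,-1,10,0],
  [-5,-1,50,0],
  [-5,-1,90,0],
  [-5,0,108,0],
  [-5,0,108,0],
  [-5,0,108,0],
])

```text
clock: 27.32
position: [0.5967, -0.1865, 0.1871]
tool_rot: [-3.141, 0.001, 0.17]
force: [-0.4, -0.0, -0.5]
grip_width: 0.0003
finger_force: 0.0
```

Run:
```python
from h import *
s=monitor.observe();w=grab_frame("wrist");sd=grab_frame("side");print(s["position"]); report("medium",w,sd,s); report("large",w,sd,s)
```

```text
[ 0.59671213 -0.18650313  0.18710453]
medium wrist h 5.0 ends [43.3  0.2] [-37.8  -0.2] len 81.2
medium wrist h 12.5 ends [48.2  0.3] [-29.8  -0.1] len 78.0
medium side none
large wrist h 5.0 ends [44.   0.4] [-36.9  -1. ] len 80.8
large wrist h 12.5 ends [48.8 -1.9] [-28.9  -3.3] len 77.7
large side none
```

Medium is home too. Now the small red spoon.

move_arm([
  [-10,40,0,-0.05],
  [-20,85,0,-0.1],
  [-30,135,0,-0.2],
  [-45,185,-10,-0.3],
  [-60,235,-40,-0.38],
  [-75,285,-80,-0.407],
  [-83,325,-115,-0.407],
  [-83,337,-137,-0.407],
  [-83,337,-137,-0.407],
  [-83,337,-137,-0.407],
], gripper=0.5, newtons=30)

```text
clock: 28.68
position: [0.5145, 0.1494, 0.0518]
tool_rot: [3.141, -0.0, -0.238]
force: [0.1, -1.4, 1.2]
grip_width: 0.0427
finger_force: 0.0
```

move_arm([
  [0,0,-10,0],
  [0,0,-20,0],
  [0,0,-28,0],
  [0,0,-31,0],
  [0,0,-31,0],
])

```text
clock: 29.3
position: [0.5141, 0.1503, 0.0201]
tool_rot: [3.141, 0.0, -0.237]
force: [0.5, 0.0, -0.8]
grip_width: 0.0428
finger_force: 0.0
```

move_arm([
  [0,0,-1,0],
  [0,0,-1,0],
  [0,0,-1,0],
  [0,0,-1,0],
  [0,0,-1,0],
  [0,0,-1,0],
], gripper=0)

```text
clock: 30.05
position: [0.5143, 0.1504, 0.0195]
tool_rot: [-3.141, -0.0, -0.237]
force: [-0.3, -0.1, 5.8]
grip_width: 0.0087
finger_force: 29.6
```

move_arm([
  [0,0,30,0],
  [0,0,80,0.05],
  [10,-40,130,0.15],
  [25,-90,160,0.25],
  [40,-140,160,0.35],
  [55,-190,160,0.407],
  [70,-240,160,0.407],
  [80,-290,160,0.407],
  [90,-335,160,0.407],
  [100,-375,155,0.407],
  [104,-395,140,0.407],
  [104,-397,130,0.407],
])

```text
clock: 31.55
position: [0.6176, -0.2475, 0.1477]
tool_rot: [-3.141, 0.001, 0.168]
force: [-0.2, 1.5, -0.8]
grip_width: 0.0084
finger_force: 29.5
```

move_arm([
  [0,0,0,0],
  [0,0,0,0],
])

```text
clock: 31.8
position: [0.6185, -0.2453, 0.1497]
tool_rot: [-3.141, -0.0, 0.171]
force: [-0.3, -0.3, -0.7]
grip_width: 0.0084
finger_force: 29.5
```

move_arm([
  [0,-1.5,-20,0],
  [0,-1.5,-38,0],
  [0,-1.5,-46,0],
  [0,-1.5,-49,0],
  [0,-1.5,-52,0],
  [0,-1.5,-54,0],
  [0,-1.5,-56,0],
  [0,-1.5,-58,0],
  [0,-1.5,-60,0],
  [0,-1.5,-60,0],
], gripper=0, newtons=20)

```text
clock: 33.05
position: [0.6182, -0.2481, 0.0894]
tool_rot: [-3.142, 0.0, 0.17]
force: [-3.7, 1.1, 3.0]
grip_width: 0.0086
finger_force: 30.3
```

move_arm([
  [0,0,0,0],
  [0,0,0,0],
  [0,0,0,0],
  [0,0,10,0],
  [0,0,40,0],
  [0,0,80,0],
  [-10,0,100,0],
  [-10,0,100,0],
  [-10,0,100,0],
], gripper=0.3)

```text
clock: 34.17
position: [0.6077, -0.2481, 0.1885]
tool_rot: [-3.141, 0.001, 0.17]
force: [-0.0, 0.4, -0.5]
grip_width: 0.026
finger_force: 0.0
```

Run:
```python
from h import *
s=monitor.observe();w=grab_frame("wrist");sd=grab_frame("side");print(s["position"]); report("small",w,sd,s)
```

```text
[ 0.60773063 -0.2481113   0.18853734]
small wrist h 5.0 ends [40.   0.1] [-44.8  -0.2] len 84.8
small wrist h 12.5 ends [45.   0.1] [-36.5  -0.1] len 81.5
small side h 5.0 ends [ 50.  -13.1] [-27.5 -11.4] len 77.5
small side h 12.5 ends [49.9 -1.7] [-26.8  -0.1] len 76.7
  tri end [48.7  0.7 15.3] miss 1.6
  tri end [-28.4   1.1  16.1] miss 2.9
```

move_arm([
  [-2,0,-20,0],
  [-3.5,-1,-50,0],
  [-3.5,-1,-75,0],
  [-3.5,-1,-88,0],
  [-3.5,-1,-92.5,0],
  [-2,-0.7,-95.5,0],
  [-0.2,-0.4,-98.7,0],
  [-0.2,-0.4,-98.7,0],
], gripper=0)

```text
clock: 35.28
position: [0.6083, -0.2485, 0.0908]
tool_rot: [3.141, -0.0, 0.17]
force: [0.4, 0.7, 0.3]
grip_width: -0.0003
finger_force: 0.0
```

move_arm([
  [0.5,0.1,-0.9,0],
  [0.9,0.2,-1.8,0],
  [1.4,0.2,-2.6,0],
  [1.9,0.3,-3.5,0],
  [2.3,0.4,-4.4,0],
  [2.8,0.5,-5.3,0],
  [3.3,0.6,-6.2,0],
  [3.7,0.7,-7.1,0],
  [4.2,0.8,-8,0],
  [4.2,0.8,-8,0],
])

```text
clock: 36.52
position: [0.6122, -0.2479, 0.0827]
tool_rot: [3.141, 0.0, 0.17]
force: [-2.3, 0.1, 4.7]
grip_width: 0.0002
finger_force: 2.7
```

move_arm([
  [0.5,0.1,-0.9,0],
  [0.9,0.2,-1.8,0],
  [0.9,0.2,-1.8,0],
])

```text
clock: 36.9
position: [0.6127, -0.248, 0.0819]
tool_rot: [3.141, 0.001, 0.169]
force: [-11.1, 2.0, 23.0]
grip_width: 0.0002
finger_force: 12.8
```

move_arm([
  [-5,-1,10,0],
  [-5,-1,50,0],
  [-5,10,90,0],
  [-10,30,108,0],
  [-20,60,118,0],
  [-20,62,118,0],
  [-20,62,118,0],
  [-20,62,118,0],
])

```text
clock: 37.9
position: [0.593, -0.1864, 0.1984]
tool_rot: [3.142, 0.001, 0.169]
force: [0.0, -0.1, -0.1]
grip_width: -0.0002
finger_force: 0.0
```

Run:
```python
from h import *
s=monitor.observe();w=grab_frame("wrist");sd=grab_frame("side");print(s["position"],s["clock"],s["force"])
for n in HUE: report(n,w,sd,s)
cv2.imwrite("pics/Z.png",np.hstack([cv2.convertScaleAbs(cv2.resize(w,(533,400)),alpha=1.4),cv2.resize(sd[120:280,250:356],(265,400))]))
```

```text
[ 0.59299535 -0.18639877  0.19836719] 37.9 [ 0.02900127 -0.12442728 -0.10673732]
large wrist h 5.0 ends [43.5  0.5] [-36.7  -0.4] len 80.3
large wrist h 12.5 ends [48.2 -1.7] [-29.1  -2.6] len 77.3
large side none
medium wrist h 5.0 ends [43.7  0.2] [-38.1  -0.3] len 81.7
medium wrist h 12.5 ends [48.3  0.2] [-30.4  -0.2] len 78.7
medium side none
small wrist h 5.0 ends [45.2 -0.1] [-36.8  -1.2] len 82.0
small wrist h 12.5 ends [49.8  2.3] [-29.2   1.2] len 79.0
small side h 5.0 ends [28.8 -2.5] [-20.6  -3.8] len 49.4
small side h 12.5 ends [29.   8.7] [-20.    7.5] len 48.9
  tri end [33.5 -6.  -2.6] miss 6.5
  tri end [-22.2   4.4  14.4] miss 3.9
```

View pics/Z.png

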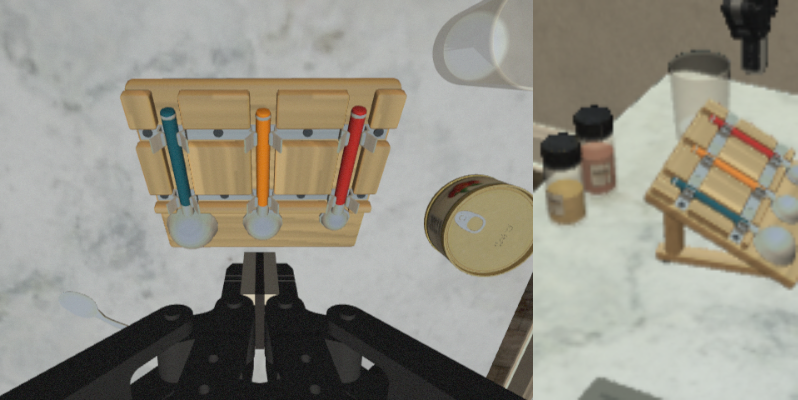

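All three spoons are snapped in, in order: teal at (175,160), orange at (262,160) and red at (350,160). The clip jaws are over the handles, the bowls are down, and the gripper is clear.

```bash
python3 -c "
from workcell import bot; print(bot.job_done())"
```

```text
the job is handed in; nothing more can be done
None
```

The three spoons are clipped into the rack, large at the left, medium in the middle and small at the right, and the job is handed in at about 38 s; no verdict was returned, the peak press was about 30 N, and I estimate each spoon within about 3 mm of its place along the channel.

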